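# Index the vial carousel and poise the tweezers over the stopper

### The job

Turn the vial carousel by its upright post until the vial with the ball-knobbed stopper clicks home at the tongue with the two black gauge lines. Then pick the sprung tweezers up off their cradle by the ribbed finger rests, squeeze them until the tips stand 16 mm apart (the gap between the two gauge lines), and hold that gap steady with the tips level, about 2 cm straight above the ball knob and touching nothing. Finish while still holding the tweezers there, and leave the bottle, jar and tape roll alone.

Things in the scene. Friction and masses are not known exactly. Their poses are not given: they have to be found in the camera images.
- turntable (a joint): Angle of the carousel's aluminium plate (180 mm across, top at z = 30 mm), positive anticlockwise from above, -1.5 to 0.5. At 0 the knobbed vial is at the tongue and a spring plunger clicks in and centres the plate. Starts at -1.25 to -0.6: turn anticlockwise. Light friction, stays where left; within 0.19 rad of 0 the plunger rides over a pin (about 6 N more at the post).
- handle (a point): Where to take the upright post that turns the carousel: on the axis of the round steel post (14 mm diameter, from 30 to 106 mm above the table), 92 mm above the table. It stands on an ear of the plate, 120 mm from the carousel's axis, across the axis from the knobbed vial.
- axis (a point): Point on the carousel's vertical turning axis, at the height of the plate's top (30 mm above the table).
- index (a point): On the carousel's index tongue, a flat grey tongue at table level reaching 136 mm from the axis, between its two black gauge lines (16 mm apart, 34 mm long); this point is 115 mm from the axis, 10 mm above the table. The tongue points roughly to the robot (0.5 rad either way). The carousel's foot is fixed.
- knob_top (a point): Top of the 12 mm white ceramic ball on the stopper of the target vial, 105 mm above the table, 62 mm from the carousel's axis. The vial (22 mm diameter) is fixed in the plate. The two other vials there have low flat rubber stoppers (tops at 84 mm).
- tweezers: Loose steel sprung tweezers, 180 mm long, about 60 g, flat in a white cradle. Origin midway between the two ribbed finger rests, mid height; x to the tips, y to the left arm, z up. Starts 46 mm above the table, x pointing away from the robot (0.5 rad either way). Tail block at x = -120 to -100 mm; from its hinges at x = -100 two arms (11 mm tall, 3 thick) splay to the tips at x = +60.
- tip_left (a point): Inner face of the left (+y) arm's tip. Each arm is sprung open: the rest pushes back with 1.2 N per mm of its own travel, about 7.5 N per finger at the 16 mm gap.
- tip_right (a point): Inner face of the right (-y) arm's tip. At rest the tips stand 36 mm apart; fully squeezed about 3 mm.
- tip_mid (a point): Point on the tweezers' centre line at the tips, 60 mm ahead (+x) of the tweezers' origin. The finger rests span x = -13 to 13 mm, are 16 mm tall and 39.5 mm over their outer faces at rest. Tip gap = 16 mm + 1.6 x (width over the middle of the rests - 27 mm): a width of 27 mm, where the rests' outer faces are parallel, gives the 16 mm gap. The tweezers balance within 20 mm behind the rests' middle.
- cradle: Fixed white plastic cradle; origin on the table below the tweezers' starting origin, axes as theirs. Base plate 220 x 80 mm, 8 mm thick. The tweezers rest 40 mm above the table on a rear block (x = -110 to -74 mm) and a cross bar (x = 31 to 41 mm, 66 mm wide), whose side lips rise to 46 mm. At the finger rests there is free space down to the base plate.
- amberbottle: Bystander: amber glass bottle, 52 mm diameter, 115 mm tall, origin at its base.
- whitejar: Bystander: white jar with black cap, 60 mm diameter, 75 mm tall, origin at its base.
- taperoll: Bystander: cardboard tape roll, 64 mm diameter, 45 mm tall, origin at its base.

How it is judged (in metres and radians):
On the way, in this order (a step that is already met when the one before it is completed fails the run):
1. the carousel has clicked home with the knobbed vial at the tongue while the tweezers still lie in their cradle (value of joint turntable between -0.07 and 0.07 rad and velocity of joint turntable between -0.05 and 0.05 rad/s and distance of tweezers from where it was at the start of the episode below 0.015 m), for 0.3 s.
2. the tweezers are held level over the ball knob with the tips at the marked gap, steadily for a second (value of joint turntable between -0.07 and 0.07 rad and distance between tip_left and tip_right between 0.013 and 0.019 m and horizontal distance between tip_mid and knob_top below 0.018 m and z of tip_mid in the frame of knob_top between 0.005 and 0.045 m and angle between tweezers's own z axis and vertical below 0.35 rad and contact force between the fingers and tweezers above 1 N and contact force between tweezers and carousel below 0.05 N and contact force between tweezers and cradle below 0.05 N), for 1 s.
At the end, for the whole second after the job is handed in: Carousel within 0.07 rad of its click stop; tweezers still held by the fingers alone (over 1 N), at rest, level within 20 degrees, tips 13 to 19 mm apart, their centre within 18 mm sideways of the ball knob and 5 to 45 mm above its top, clear of cradle and carousel (all of step 2 and linear speed of tweezers below 0.03 m/s); the arm keeps its last pose, push and grip.
It fails at once if a bystander is pushed away or knocked over (distance of any of amberbottle, whitejar, taperoll from where it was at the start of the episode above 0.025 m or angle between any of amberbottle, whitejar, taperoll's own z axis and vertical above 0.5 rad).
It also fails if it takes over 48 s, if anything falls off the work surface, if the arm or the gripper's body presses on something with over 40 N, if the wrist force passes 120 N, or if a joint passes its speed limit or range.

### The arm

A 6-joint arm with a two-finger parallel gripper is mounted at the origin on the work surface. World frame = base frame: x ahead of the robot, y to its left, z up, the work surface at z = 0. Lengths are in m, angles in degrees, forces in N, time in s.
With the tool pointing down it reaches from about 0.375 to 0.9 m from the base axis. Payload 3.1 kg.
Tool frame: the origin (TCP) lies at the very end of the fingers, on their centre line; the grasp point (between the pads) lies 19 mm behind it; z points along the fingers, y is the line along which they close (so a half turn about z gives the same grasp; the last joint's range is limited). The gripper opens to 87 mm and grips with 3 to 60 N. Pads are 19 mm wide; open, the fingers measure 117 mm over their backs; the gripper's body (75 mm by 190 mm) begins 51 mm behind the grasp point.
Start: joints at [55.147, 30.224, 82.088, -0, 67.689, -10.227], TCP at [0.26, 0.568, 0.187] pointing down, gripper open.
Joint ranges: [-176.69, 176.69], [-43.24, 126.21], [12.49, 139.97], [-82, 262], [0, 151.66], [-163.58, 163.58]. Speed limits (degrees/s): [159.86, 159.86, 180, 180, 180, 180].

### API

Orientations are given as a 3x3 rotation matrix whose columns are the frame's x, y, z axes.
In Python, from rig import bot, imaging gives the robot as it stands.
- The arm moves only by the tool drive_tool, never from a script. Its argument "deltas" is text: rows parted by semicolons, each of 5 numbers parted by spaces: the finger opening in mm, from 0 to 87, then the shift along the world's x, y, z in mm, then the turn about the world's z in rad. In form: jaw dx dy dz twist; .... A call has 1 to 12 rows; each row is the pose to reach, as a shift and turn from the pose commanded when the call began; what a row does not reach only later rows make up. A row lasts 1/10 s, in which the tool goes at most 50 mm and 8.59 degrees, less where a joint would pass 70% of its speed; a pose out of reach is approached as far as the arm can. A call with a gripper value outside its range is refused whole. The fingers move at their own pace and stop on an object; the grip force is fixed at half the most. Time passes only in rows, so rows that repeat a pose let the fingers close. It gives the time, the measured TCP pose, the force, the opening and the grip force at its end, in the units of the state.
- bot.read_state(): the state, without advancing time (a new reading comes with each control period).
- imaging.capture(name): name is "scene" or "top" or "wrist"; returns the picture (400x640x3 uint8, red, green, blue); there is no depth.
- imaging.camera_model(name): a dict with "fx", "fy", "cx", "cy" (pixels), "T" (4x4, takes a point from camera to world coordinates). Camera axes: x right, y down, z forward; pixel columns grow to the right and rows downward; lengths in m; the calibration is good to about 2 mm. A picture is of the moment at which its call begins: read the wrist's pose just before it. camera_model takes no time and is no camera call; for the wrist camera it gives the pose at the moment of the call.
- bot.hand_in(): hands the job in; it is judged then, once.
The state is a dict: "time_s": time; "joint_positions": joint angles; "qvel": joint speeds; "tau": joint torques, N m; "position": TCP position; "tcp_rot": TCP orientation; "force": force on the tool from outside, world axes, zero at the start; "moment": the same for the moment, N m; "opening": opening from 0.0 (shut) to 1.0 (fully open); "grasp_force": force on a finger pad.
Only numpy, scipy, OpenCV 4.12 (cv2) and the standard library are available. Lean on these libraries where they do the work, as an engineer would, in place of code of your own. Each camera call takes 0.05 s, during which the arm holds its last target. There are 200 camera calls.

## Working session

There is one attempt and no reset: what is moved stays moved. The work goes in short steps, Python scripts to look and compute and a tool call to move; the robot and the scene stay as the last step left them, time stands still between calls to the robot, and variables do not carry over. Pictures are saved under pics/ and viewed, at most 10 in all, crops included, and the job is handed in when it is done.

Besides the shell and the picture viewer there is one more tool, called after "Call:" as a command line: name --argument value ..., lists and objects as JSON in quotes. drive_tool: Moves the arm, as the interface text tells. Its arguments: {"type":"object","properties":{"deltas":{"type":"string"}},"required":["deltas"]}

```bash
mkdir -p pics; cat > h.py <<'E'
import numpy as np, cv2
from rig import bot, imaging
def snap(n,f):
    m=imaging.camera_model(n); im=imaging.capture(n); cv2.imwrite(f'pics/{f}.png',im[:,:,::-1]); np.save(f'pics/{f}.npy',m,allow_pickle=True); return im,m
def p2w(m,u,v,z):
    T=np.array(m['T']); d=T[:3,:3]@np.array([(u-m['cx'])/m['fx'],(v-m['cy'])/m['fy'],1]); o=T[:3,3]
    return o+d*(z-o[2])/d[2]
def load(f): return np.load(f'pics/{f}.npy',allow_pickle=True).item()
E
python3 - <<'E'
from h import *
for n in('top','scene'): 
    im,m=snap(n,n+'0'); print(n,m['fx'],np.round(m['T'],3).tolist())
s=bot.read_state(); print(s['time_s'],s['position'],np.round(s['tcp_rot'],3).tolist(),s['opening'])
E
```

```text
top 428.33315219028384 [[0.027, -0.997, 0.077, 0.512], [-0.999, -0.025, 0.028, -0.013], [-0.026, -0.078, -0.997, 1.173], [0.0, 0.0, 0.0, 1.0]]
scene 373.6229681331008 [[0.014, 0.835, -0.55, 1.141], [1.0, -0.019, -0.002, 0.014], [-0.012, -0.55, -0.835, 0.97], [0.0, 0.0, 0.0, 1.0]]
0.1 [0.25997056 0.56754455 0.18595278] [[-0.909, 0.417, -0.001], [0.417, 0.909, -0.002], [0.0, -0.002, -1.0]] 0.9973726843417521
```

View pics/top0.png

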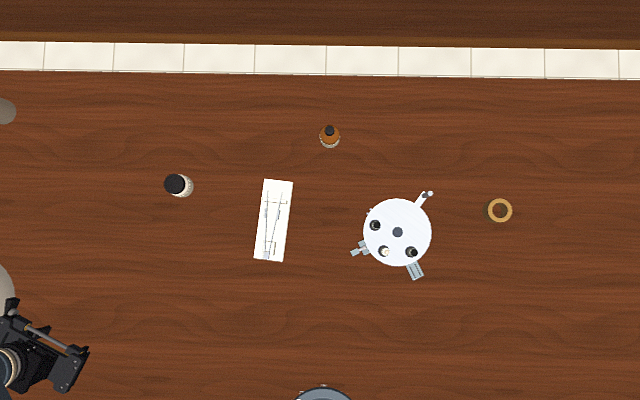

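View pics/scene0.png

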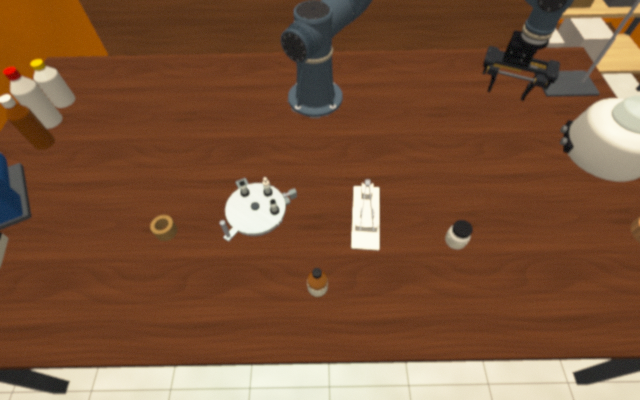

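```bash
python3 - <<'E'
import cv2
a=cv2.imread('pics/top0.png')[165:290,245:445]
cv2.imwrite('pics/crop.png',cv2.resize(a,(800,500),interpolation=cv2.INTER_CUBIC))
E
```

```text
(no output)
```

View pics/crop.png

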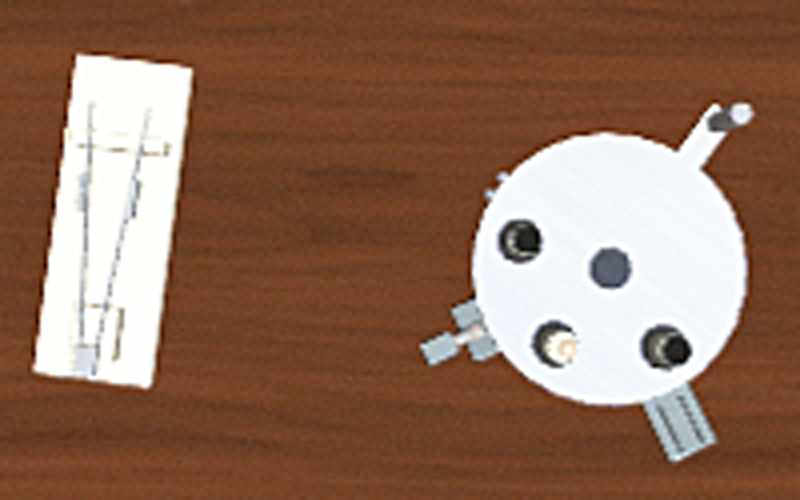

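```bash
python3 - <<'E'
from h import *
m=load('top0')
f=lambda x,y,z:p2w(m,245+(x+.5)/4-.5,165+(y+.5)/4-.5,z)
ax=f(610,268.5,.03); ix=f(681,422,.008); kn=f(567,347,.100); po=f(742,114,.106)
tl=f(92,105,.05); tr=f(149,112,.05); ta=f(86,358,.05); r1=f(83,192,.054);r2=f(134,198,.054)
for n in 'ax ix kn po tl tr ta r1 r2'.split(): print(n,np.round(eval(n),4))
a=lambda p:np.arctan2(*(p-ax)[1::-1])
for n in (ix,kn,po): print(np.hypot(*(n-ax)[:2]),a(n))
print('tw yaw',np.arctan2(*((tl+tr)/2-ta)[1::-1]),'cradle',np.arctan2(*(f(135,61,.008)-f(94,380,.008))[1::-1]))
E
```

```text
ax [ 0.517 -0.185  0.03 ]
ix [ 0.4159 -0.237   0.008 ]
kn [ 0.4675 -0.1485  0.1   ]
po [ 0.6146 -0.2539  0.106 ]
tl [0.6154 0.1601 0.05  ]
tr [0.6117 0.1222 0.05  ]
ta [0.4495 0.158  0.05  ]
r1 [0.5577 0.1634 0.054 ]
r2 [0.5546 0.1297 0.054 ]
0.11369726247106302 -2.666545200742088
0.061520979825352796 2.50745521910577
0.11943794705232821 -0.6148952405128493
tw yaw -0.1019602832187463 cradle -0.0927953785154584
```

Call:
drive_tool --deltas "87 355 -822 0 -0.185;87 355 -822 0 -0.185;87 355 -822 0 -0.185;87 355 -822 0 -0.185;87 355 -822 0 -0.185;87 355 -822 0 -0.185;87 355 -822 0 -0.185;87 355 -822 0 -0.185;87 355 -822 0 -0.185;87 355 -822 0 -0.185;87 355 -822 0 -0.185;87 355 -822 0 -0.185"

```text
time_s: 1.3
position: [0.4984, 0.0153, 0.1867]
tcp_rot: [[-0.817, 0.577, -0.0], [0.577, 0.817, 0.0], [0.001, -0.0, -1.0]]
force: [0.1, 0.1, -0.3]
opening: 0.998
grasp_force: 0.0
```

Call:
drive_tool --deltas "87 117 -270 0 0;87 117 -270 0 0;87 117 -270 0 0;87 117 -270 0 0;87 117 -270 0 0;87 117 -270 0 0;87 117 -270 0 0;87 117 -270 0 0"

```text
time_s: 2.1
position: [0.6146, -0.2532, 0.1857]
tcp_rot: [[-0.816, 0.578, -0.002], [0.578, 0.816, 0.002], [0.002, 0.0, -1.0]]
force: [-0.5, 0.8, -0.4]
opening: 0.998
grasp_force: 0.0
```

```bash
python3 - <<'E'
from h import *
s=bot.read_state(); print(s['time_s'],s['position'],np.round(s['tcp_rot'],3).tolist())
im,m=snap('wrist','w1')
T=np.linalg.inv(np.array(m['T']))
for p in ([.6147,-.2547,.106],[.517,-.185,.03],[.4618,-.2134,.105]):
    c=T@np.r_[p,1]; print(m['fx']*c[0]/c[2]+m['cx'],m['fy']*c[1]/c[2]+m['cy'])
E
```

```text
2.1 [ 0.61459638 -0.25320249  0.18565704] [[-0.816, 0.578, -0.002], [0.578, 0.816, 0.002], [0.002, 0.0, -1.0]]
322.8200614124794 200.8997770788149
323.2753788452098 71.20250052074118
253.27665921227577 16.899256761991182
```

View pics/w1.png

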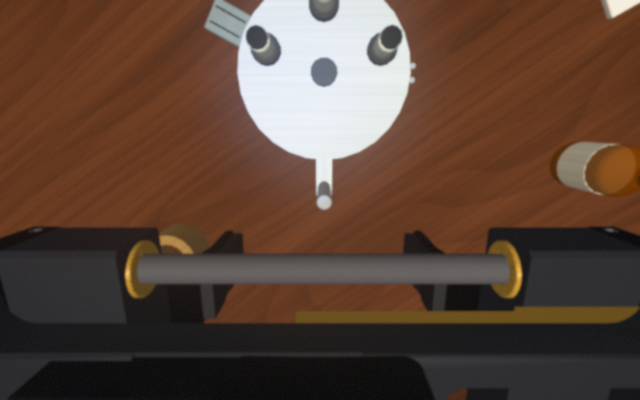

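Call:
drive_tool --deltas "87 0 0 -40 0;87 0 0 -80 0;87 0 0 -113 0;87 0 0 -113 0;8 0 0 -113 0;8 0 0 -113 0;8 0 0 -113 0;8 0 0 -113 0;8 0 0 -113 0;8 0 0 -113 0"

```text
time_s: 3.15
position: [0.6155, -0.2529, 0.0744]
tcp_rot: [[-0.817, 0.577, 0.001], [0.577, 0.817, -0.0], [-0.001, 0.0, -1.0]]
force: [-0.4, 0.0, -0.3]
opening: 0.54
grasp_force: 0.0
```

```bash
python3 - <<'E'
from h import *
ax=np.array([.517,-.185]);r=.12;a0=-.62;p0=ax+r*np.array([np.cos(a0),np.sin(a0)])
for d in np.arange(.1,1.21,.1).tolist()+[1.11,1.13]:
    p=ax+r*np.array([np.cos(a0+d),np.sin(a0+d)]);print(round(d,2),np.round((p-p0)*1000))
E
```

```text
0.1 [ 6. 10.]
0.2 [12. 21.]
0.3 [16. 32.]
0.4 [19. 44.]
0.5 [21. 55.]
0.6 [22. 67.]
0.7 [22. 79.]
0.8 [20. 91.]
0.9 [ 18. 103.]
1.0 [ 14. 114.]
1.1 [  9. 125.]
1.2 [  3. 135.]
1.11 [  8. 126.]
1.13 [  7. 128.]
```

Call:
drive_tool --deltas "8 0 0 0 0;8 0 0 0 0;8 0 0 0 0;8 0 0 0 0;8 0 0 0 0;8 0 0 0 0;8 0 0 0 0;8 0 0 0 0"

```text
time_s: 3.95
position: [0.6153, -0.2527, 0.0739]
tcp_rot: [[-0.817, 0.577, -0.0], [0.577, 0.817, -0.0], [0.0, -0.0, -1.0]]
force: [0.3, 0.3, -0.1]
opening: 0.095
grasp_force: 0.0
```

Call:
drive_tool --deltas "8 3 5 0 0.05;8 6 10 0 0.1;8 12 21 0 0.2;8 16 32 0 0.3;8 19 44 0 0.4;8 21 55 0 0.5;8 22 67 0 0.6;8 22 79 0 0.7;8 21 85 0 0.75;8 20 91 0 0.8;8 20 91 0 0.8"

```text
time_s: 5.05
position: [0.635, -0.1607, 0.0738]
tcp_rot: [[-0.983, -0.185, -0.001], [-0.185, 0.983, 0.0], [0.0, 0.001, -1.0]]
force: [0.0, -0.0, 1.2]
opening: 0.09
grasp_force: 0.0
```

```bash
python3 - <<'E'
from h import *
a,m=snap('wrist','w2');b,_=snap('top','t2')
cv2.imwrite('pics/c2.png',np.vstack([cv2.resize(a,(480,300)),cv2.resize(b[165:290,245:445],(480,300),interpolation=2)])[:,:,::-1])
E
```

```text
(no output)
```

View pics/c2.png

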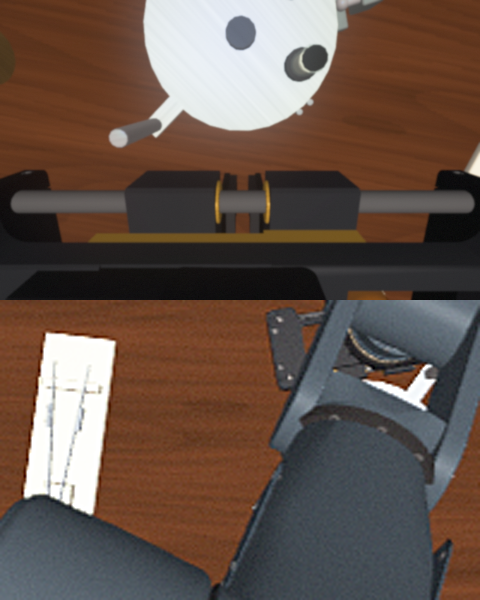

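```bash
python3 - <<'E'
from h import *
m=load('w2'); T=np.array(m['T']); s=bot.read_state()
print(p2w(m,160,184,.106), p2w(m,320,43,.03), T.round(3).tolist(), s['position'], m['fx'],m['cx'],m['cy'])
c=np.linalg.inv(T)
for L in (0,.019): 
  q=c@np.r_[s['position']-L*s['tcp_rot'][:,2],1]; print(m['fx']*q[0]/q[2]+m['cx'],m['fy']*q[1]/q[2]+m['cy'],q)
m=load('w1');print(p2w(m,324,201,.106),p2w(m,323.5,72,.03))
E
```

```text
[ 0.61574752 -0.25290315  0.106     ] [ 0.516417   -0.18612496  0.03      ] [[-0.185, 0.953, 0.24, 0.569], [0.983, 0.18, 0.045, -0.174], [-0.001, 0.245, -0.97, 0.272], [0.0, 0.0, 0.0, 1.0]] [ 0.63540081 -0.16176215  0.0739171 ] 318.2838897848821 323.0121631726555 203.85471456363322
322.65023520630143 229.50783650984755 [-2.36715830e-04  1.67782007e-02  2.08170802e-01  1.00000000e+00]
322.60539361221004 239.79048141732386 [-2.42498799e-04  2.14233835e-02  1.89747386e-01  1.00000000e+00]
[ 0.61538736 -0.25388947  0.106     ] [ 0.51776505 -0.18525617  0.03      ]
```

```bash
python3 - <<'E'
from h import *
b,m=snap('scene','s3'); a=cv2.imread('pics/w2.png')[:,:,::-1]
s=bot.read_state(); c=np.linalg.inv(np.array(m['T']))
for L in (0,.019,.07):
  q=c@np.r_[s['position']-L*s['tcp_rot'][:,2],1]; u,v=m['fx']*q[0]/q[2]+m['cx'],m['fy']*q[1]/q[2]+m['cy']; print(u,v, (u-190)*6,(v-130)*6)
a1=cv2.imread('pics/w1.png')[:,:,::-1]
cv2.imwrite('pics/c3.png',np.hstack([np.vstack([cv2.resize(a[210:340,235:415],(400,290),interpolation=2),cv2.resize(a1[210:340,190:460],(400,290),interpolation=2)]),cv2.resize(b[150:295,190:290],(400,580),interpolation=2)])[:,:,::-1])
E
```

```text
256.90978096247386 232.99871769711993 401.45868577484316 617.9923061827196
255.8442785267149 229.55564688202716 395.0656711602894 597.3338812921629
252.81157145983474 219.75573949348754 376.86942875900843 538.5344369609252
```

View pics/c3.png

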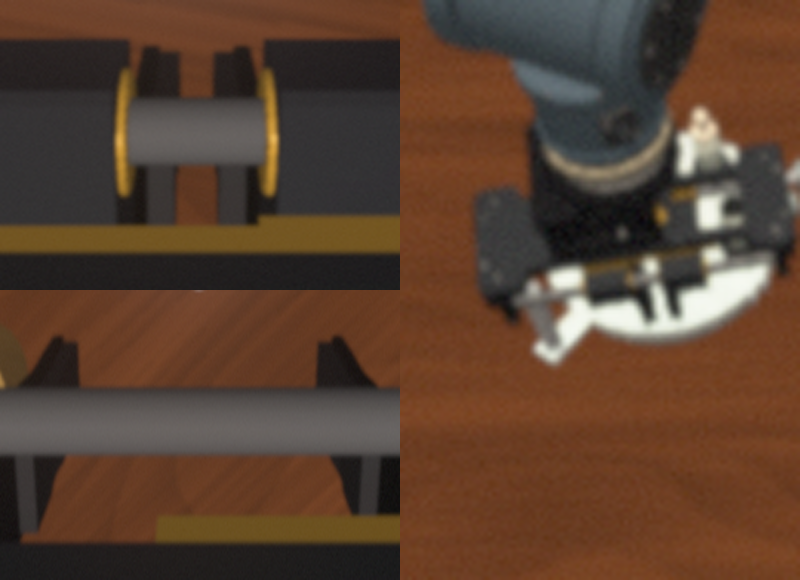

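Call:
drive_tool --deltas "50 0 0 40 0;50 -20 -46 40 -0.15;50 -20 -91 40 -0.3;50 -20 -91 40 -0.45;50 -20 -91 40 -0.6;50 -20 -91 40 -0.8;50 -20 -91 40 -0.8;50 -20 -91 20 -0.8;50 -20 -91 0 -0.8;50 -20 -91 -12 -0.8;50 -20 -91 -23 -0.8;50 -20 -91 -23 -0.8"

```text
time_s: 6.4
position: [0.6142, -0.2523, 0.0492]
tcp_rot: [[-0.817, 0.577, -0.003], [0.577, 0.817, 0.002], [0.003, -0.0, -1.0]]
force: [-1.1, 0.4, -0.6]
opening: 0.568
grasp_force: 0.0
```

Call:
drive_tool --deltas "8 0 0 0 0;8 0 0 0 0;8 0 0 0 0;8 0 0 0 0;8 0 0 0 0;8 0 0 0 0;8 0 0 0 0;8 0 0 0 0"

```text
time_s: 7.2
position: [0.6154, -0.2528, 0.0511]
tcp_rot: [[-0.817, 0.577, 0.0], [0.577, 0.817, -0.0], [-0.0, 0.0, -1.0]]
force: [-0.1, -0.6, 1.4]
opening: 0.15
grasp_force: 30.0
```

Call:
drive_tool --deltas "8 3 5 0 0.05;8 6 10 0 0.1;8 12 21 0 0.2;8 16 32 0 0.3;8 19 44 0 0.4;8 21 55 0 0.5;8 22 67 0 0.6;8 22 79 0 0.7;8 21 85 0 0.75;8 20 91 0 0.8;8 20 91 0 0.8"

```text
time_s: 8.3
position: [0.6347, -0.1611, 0.0511]
tcp_rot: [[-0.983, -0.185, -0.001], [-0.185, 0.983, 0.0], [0.001, 0.0, -1.0]]
force: [-1.3, 0.2, 2.9]
opening: 0.153
grasp_force: 30.0
```

Call:
drive_tool --deltas "8 -1 6 0 0.05;8 -2 12 0 0.1;8 -4 18 0 0.15;8 -6 23 0 0.2;8 -8 29 0 0.25;8 -11 34 0 0.3;8 -12 36 0 0.31;8 -12 36 0 0.31;8 -12 36 0 0.31"

```text
time_s: 9.2
position: [0.6239, -0.1299, 0.0511]
tcp_rot: [[-0.88, -0.474, 0.001], [-0.474, 0.88, -0.006], [0.001, -0.006, -1.0]]
force: [-2.3, -9.2, 0.5]
opening: 0.151
grasp_force: 30.0
```

Call:
drive_tool --deltas "50 0 0 0 0;50 0 0 0 0;50 0 0 0 0;50 0 0 0 0;50 0 0 0 0;50 0 0 0 0;50 0 0 0 0;50 0 0 40 0;50 0 0 80 0;50 0 0 120 0;50 0 0 120 0"

```text
time_s: 10.3
position: [0.6278, -0.1272, 0.1776]
tcp_rot: [[-0.88, -0.475, 0.013], [-0.476, 0.88, -0.005], [-0.009, -0.01, -1.0]]
force: [1.1, 0.4, 1.2]
opening: 0.571
grasp_force: 0.0
```

```bash
python3 - <<'E'
from h import *
a,m=snap('wrist','w4');s=bot.read_state();print(s['position'])
c=np.linalg.inv(np.array(m['T']))
for n,p in dict(post=(.6234,-.1306,.106),knob=(.4618,-.2134,.1),ax=(.517,-.185,.03)).items():
  q=c@np.r_[p,1];print(n,m['fx']*q[0]/q[2]+m['cx'],m['fy']*q[1]/q[2]+m['cy'])
E
```

```text
[ 0.62565016 -0.12645248  0.17452691]
post 323.6457844734339 196.2443717070256
knob 329.3235623891427 -44.00800486883773
ax 327.1886656162901 62.919756387947416
```

View pics/w4.png

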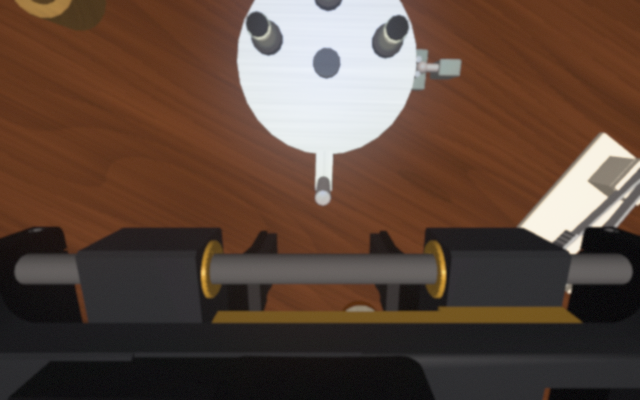

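Call:
drive_tool --deltas "65 -69 273 0 -0.596;65 -69 273 0 -0.596;65 -69 273 0 -0.596;65 -69 273 0 -0.596;65 -69 273 0 -0.596;65 -69 273 0 -0.596;65 -69 273 0 -0.596;65 -69 273 0 -0.596;65 -69 273 0 -0.596;65 -69 273 0 -0.596"

```text
time_s: 11.35
position: [0.5546, 0.1459, 0.1704]
tcp_rot: [[-0.995, 0.103, -0.001], [0.103, 0.995, -0.0], [0.001, -0.0, -1.0]]
force: [-0.1, 0.0, 0.7]
opening: 0.747
grasp_force: 0.0
```

```bash
python3 - <<'E'
from h import *
a,m=snap('wrist','w5');s=bot.read_state();print(s['position'],s['tcp_rot'].round(3).tolist(),s['opening'])
cv2.imwrite('pics/w5c.png',cv2.resize(a[:260,200:440],(720,600*13//10*720//720 and 780),interpolation=2)[:600,:,::-1])
c=np.linalg.inv(np.array(m['T']))
y=-.1;R=np.array([[np.cos(y),-np.sin(y)],[np.sin(y),np.cos(y)]])
for p in [(0,.02),(0,-.02),(.06,.018),(.06,-.018),(-.11,0)]:
  q=c@np.r_[np.array([.556,.147])+R@p,.052,1];print(p,m['fx']*q[0]/q[2]+m['cx'],m['fy']*q[1]/q[2]+m['cy'])
E
```

```text
[0.55463225 0.14594228 0.17049307] [[-0.995, 0.103, -0.0], [0.103, 0.995, -0.0], [0.0, -0.0, -1.0]] 0.7473304463859907
(0, 0.02) 345.01229382690804 192.60866347445096
(0, -0.02) 305.6265735224115 192.68796429425814
(0.06, 0.018) 342.30663294783955 247.89869223889997
(0.06, -0.018) 308.399917852713 247.95492683122188
(-0.11, 0) 325.2448407302857 77.07380850046896
```

View pics/w5.png

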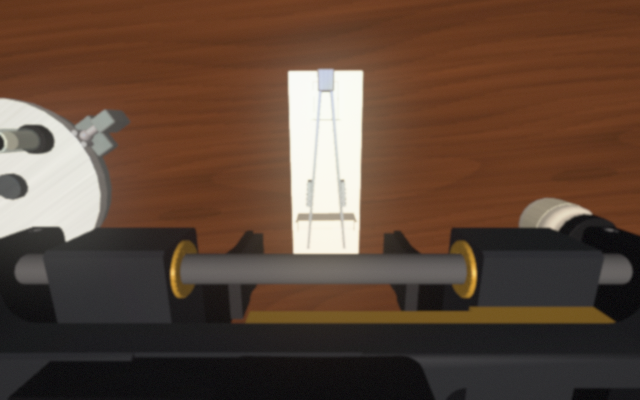

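Call:
drive_tool --deltas "65 1 2 -40 0;65 1 2 -80 0;65 1 2 -120 0;65 1 2 -145 0;65 1 2 -155 0;65 1 2 -165 0;65 1 2 -170 0;65 1 2 -174 0;65 1 2 -174 0;65 1 2 -174 0"

```text
time_s: 12.4
position: [0.5559, 0.1494, -0.0023]
tcp_rot: [[-0.995, 0.101, 0.002], [0.101, 0.995, 0.0], [-0.002, 0.0, -1.0]]
force: [-0.3, 0.1, 0.4]
opening: 0.746
grasp_force: 0.0
```

Call:
drive_tool --deltas "45 0 0 0 0;45 0 0 0 0;45 0 -1 0 0;38 0 -1 0 0;34 0 -1 0 0;30 0 -1 0 0;27 0 -1 0 0;27 0 -1 0 0;27 0 -1 0 0;27 0 -1 0 0;27 0 -1 0 0;27 0 -1 0 0"

```text
time_s: 13.6
position: [0.5554, 0.1483, -0.0031]
tcp_rot: [[-0.995, 0.101, 0.0], [0.101, 0.995, 0.0], [-0.0, 0.0, -1.0]]
force: [0.1, -0.0, 1.3]
opening: 0.314
grasp_force: 7.7
```

Call:
drive_tool --deltas "27 0 0 10 0;27 0 0 30 0;27 0 0 60 0;27 0 0 90 0;27 0 0 100 0;27 0 0 100 0"

```text
time_s: 14.2
position: [0.5563, 0.1484, 0.0986]
tcp_rot: [[-0.995, 0.101, 0.004], [0.101, 0.995, 0.0], [-0.004, 0.001, -1.0]]
force: [1.3, 0.2, -0.9]
opening: 0.311
grasp_force: 7.3
```

Call:
drive_tool --deltas "27 -8 -18 0 0;27 -23 -53 0 0;27 -38 -88 0 0;27 -54 -124 0 0;27 -70 -160 0 0;27 -85 -196 0 0;27 -100 -231 0 0;27 -116 -267 0 0;27 -131 -302 0 0;27 -143 -330 0 0;27 -151 -348 0 0;27 -154 -355 0 0"

```text
time_s: 15.4
position: [0.3999, -0.2077, 0.0956]
tcp_rot: [[-0.995, 0.104, -0.002], [0.104, 0.995, 0.002], [0.002, 0.001, -1.0]]
force: [-0.1, -0.6, -0.0]
opening: 0.313
grasp_force: 7.3
```

```bash
python3 - <<'E'
from h import *
a,m=snap('top','t6');w,mw=snap('wrist','w6');s=bot.read_state();print(s['position'],s['opening']*87,s['grasp_force'])
M=load('top0')
for p in [(.4618,-.2134,.105)]:
 for k in (m,mw):
  q=np.linalg.inv(np.array(k['T']))@np.r_[p,1];print(k['fx']*q[0]/q[2]+k['cx'],k['fy']*q[1]/q[2]+k['cy'])
cv2.imwrite('pics/c6.png',np.vstack([cv2.resize(a[200:300,360:480],(360,300),interpolation=2),cv2.resize(w,(360,225))])[:,:,::-1])
sc,ms=snap('scene','s6');q=np.linalg.inv(np.array(ms['T']))@np.r_[.4618,-.2134,.105,1];print(ms['fx']*q[0]/q[2]+ms['cx'],ms['fy']*q[1]/q[2]+ms['cy'])
L=cv2.imread('pics/c6.png');R=cv2.resize(sc[150:275,200:305],(441,525),interpolation=2)[:,:,::-1];cv2.imwrite('pics/c6.png',np.hstack([L,R])[:,:800])
E
```

```text
[ 0.40044112 -0.20672492  0.09593941] 27.36842964769276 7.324220985174179
413.0430758083139 254.5344521282006
325.61923709541253 320.7126748839997
242.4070250144821 176.37473886246966
```

View pics/c6.png

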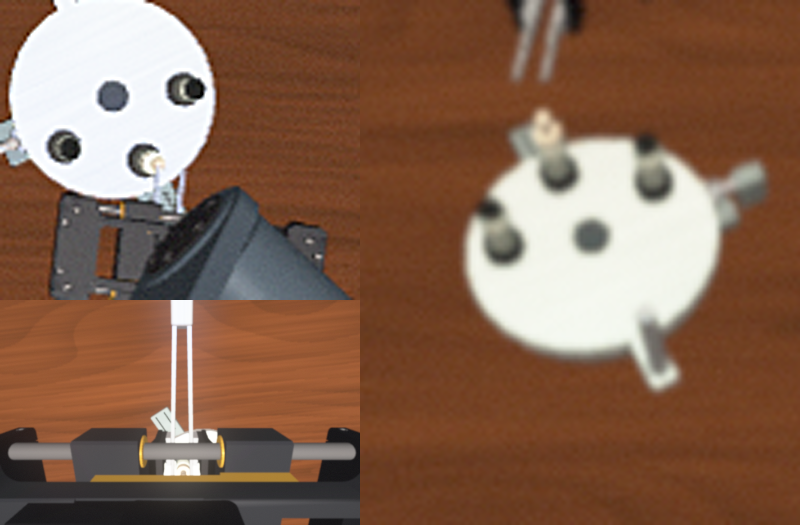

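```bash
python3 - <<'E'
from h import *
t=load('top0');s=load('s6')
f=lambda x,y,z:p2w(t,360+(x+.5)/3-.5,200+(y+.5)/3-.5,z)
g=lambda x,y,z:p2w(s,200+(x-360+.5)/4.2-.5,150+(y+.5)/4.2-.5,z)
print('knob',f(153,160,.1),g(544,117,.1)); print('tips',f(168,168,.146),g(531,80,.146))
w=load('w4');print('post/axis w4',p2w(w,323,197,.106),p2w(w,326.5,63,.03)); print(f(113,96,.03),g(591,236,.03))
E
```

```text
knob [ 0.4651719 -0.2084518  0.1      ] [ 0.46205399 -0.21128732  0.1       ]
tips [ 0.46123098 -0.21189226  0.146     ] [ 0.46616627 -0.21128334  0.146     ]
post/axis w4 [ 0.62426065 -0.13077149  0.106     ] [ 0.51739315 -0.18557269  0.03      ]
[ 0.517274  -0.1854985  0.03     ] [ 0.51643494 -0.18489862  0.03      ]
```

Call:
drive_tool --deltas "27 1 1 -5 0;27 1 1 -10 0;27 1 1 -15 0;27 1 1 -20 0;27 1 1 -20 0;27 1 1 -20 0;27 1 1 -20 0;27 1 1 -20 0;27 1 1 -20 0;27 1 1 -20 0;27 1 1 -20 0;27 1 1 -20 0"

```text
time_s: 16.75
position: [0.4023, -0.2057, 0.0769]
tcp_rot: [[-0.995, 0.101, 0.0], [0.101, 0.995, -0.0], [-0.0, -0.0, -1.0]]
force: [0.7, 0.2, -0.6]
opening: 0.31
grasp_force: 7.3
```

Call:
drive_tool --deltas "27 0 0 0 0;27 0 0 0 0;27 0 0 0 0;27 0 0 0 0;27 0 0 0 0;27 0 0 0 0;27 0 0 0 0;27 0 0 0 0;27 0 0 0 0;27 0 0 0 0;27 0 0 0 0;27 0 0 0 0"

```text
time_s: 17.95
position: [0.4023, -0.2056, 0.0768]
tcp_rot: [[-0.995, 0.101, -0.0], [0.101, 0.995, 0.0], [0.0, 0.0, -1.0]]
force: [0.2, -0.1, -0.6]
opening: 0.31
grasp_force: 7.3
```

```bash
python3 - <<'E'
from h import *
sc,ms=snap('scene','s7');a,m=snap('top','t7')
cv2.imwrite('pics/c7.png',np.hstack([cv2.resize(a[200:300,360:460],(400,400),interpolation=2),cv2.resize(sc[140:240,200:300],(400,400),interpolation=2)])[:,:,::-1])
E
```

```text
(no output)
```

View pics/c7.png

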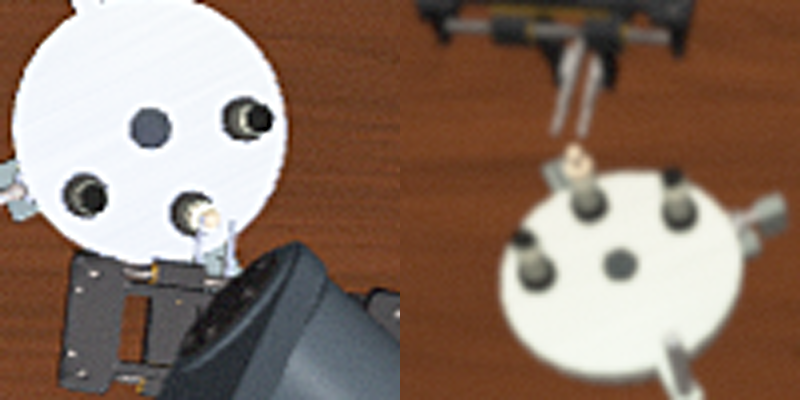

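```bash
python3 - <<'E'
from h import *
t=load('t7');s=load('s7')
f=lambda x,y,z:p2w(t,360+(x+.5)/4-.5,200+(y+.5)/4-.5,z)
g=lambda x,y,z:p2w(s,200+(x-400+.5)/4-.5,140+(y+.5)/4-.5,z)
kn=[f(210,217,.1),g(576,152,.1)]; tp=[f(217,222,.126),g(570,134,.126)]
print(kn,tp); d=np.mean(tp,0)-np.mean(kn,0); print(d)
E
```

```text
[array([ 0.46312263, -0.21206434,  0.1       ]), array([ 0.46262158, -0.21065312,  0.1       ])] [array([ 0.4614231 , -0.21146185,  0.126     ]), array([ 0.46641512, -0.20987823,  0.126     ])]
[0.00104701 0.00068869 0.026     ]
```

The tips are within about 2 mm of the knob axis, at the right height and holding steady, so I'm handing in.

```bash
python3 -c "
from rig import bot
print(bot.hand_in())"
```

```text
the job is handed in; nothing more can be done
None
```

I handed the job in with the carousel clicked home and the tweezers held level over the ball knob, about 1 mm off its centre and 2 cm up, with the tips about 16 mm apart; the hand-in returned no verdict.

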